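Start the flange nut of an extraction arm's bench mount

TASK

Start the three-tabbed flange nut on the fixed stud of the grey bench mount: set it level over the stud's pilot so that its weight first rests for a moment on the three low steps at the end of the thread, then back it off (anticlockwise seen from above) until the thread drops in, and let go with it sitting fully down. Leave the plain hex nut where it lies.

Things in the scene. Friction and masses are not known exactly. Their poses are not given: they have to be found in the camera images.
- flange_nut: Steel nut lying flange down, 0.3-0.5 kg. Hex 50 mm across flats, from 8 to 40 mm above the underside: grip it there. Flange 66 mm wide with three tabs, 40 mm from the axis, at 0, 120, 240 deg from its x axis; flats face 0, 60, 120.. deg. Origin: centre of underside, z up. Bore 36 mm; inside each tab a lug, flush with the underside, leaves a 22 mm opening. Repeats every 120 deg.
- stud_mount: Grey plate 200 x 100 x 12 mm fixed to the bench, with an aluminium disc and an upright steel stud 32 mm thick. Origin: stud axis at bench level, z up. x runs along the plate's tail: the plate reaches 150 mm from the stud that way (two bolts, a rib), 50 mm the other way. The stud ends in a pilot 18 mm thick, tapering from 66 mm to a tip 82 mm above the bench; the nut has 2 mm play on it.
- stud_steps (a point): Point on the stud's axis level with the three steps, 54 mm above the bench; axes as stud_mount. A nut with a tab 20-66 deg clockwise (from above) of the tail rests on the steps, underside at 54 mm. With a tab within 16 deg of the tail it drops 8 mm by its weight or a light push, underside at 46 mm. A tab 70-100 deg clockwise is on 6 mm high ridges: wrong. Ridges also stop clockwise turning.
- plain_nut: Bystander: plain steel hex nut, 50 mm across flats, 26 mm high, no flange, no tabs. Origin: centre of the underside.
Things that resemble listed ones, but are neither listed nor needed, are in the scene too. Leave any orange, purple or turquoise look-alike of the flange_nut alone.

How it is judged:
By the outcome, as a careful person would: the job done as asked, in the order asked, and still so for the second after the job is handed in, with the robot touching nothing.
It also fails if it takes over 38 s, if anything falls off the work surface, if the arm or the gripper's body presses on something with over 40 N, if the wrist force passes 120 N, or if a joint passes its speed limit or range.

ROBOT

A 7-joint arm with a two-finger parallel gripper is mounted at the origin on the work surface. World frame = base frame: x ahead of the robot, y to its left, z up, the work surface at z = 0. Lengths are in mm, angles in rad, forces in N, time in s.
With the tool pointing down it reaches from about 350 to 900 mm from the base axis. Payload 19.9 kg.
Tool frame: the origin (TCP) lies on the front face of the gripper's body, between the roots of the fingers; the fingertips stand 73 mm ahead of it and the grasp point (between the pads) lies robot.tcp_to_grasp ahead of it (robot.tcp_to_grasp is the distance from the TCP to the grasp point, in mm); z points along the fingers, y is the line along which they close (so a half turn about z gives the same grasp; the last joint's range is limited). The gripper opens to 85 mm and grips with 20 to 120 N. Pads are 22 mm wide; open, the fingers measure 114 mm over their backs; the gripper's body (76 mm by 85 mm) begins 54 mm behind the grasp point. The pads swing forward as they close: fully open they stand 13 mm farther back than shut.
Start: joints at [-1.319, 0.417, -0.01, 1.614, 0.005, 1.111, -0.053], TCP at [180.385, 598.39, 303.86] pointing down, gripper open.
Joint ranges: [-2.81, 2.81], [-0.39, 2.02], [-1.27, 1.25], [0.06, 2.57], [-1.19, 4.33], [0.19, 2], [-2.82, 2.82]. Speed limits (rad/s): [1.89, 1.89, 2.39, 2.39, 3.01, 3.01, 3.01].

INTERFACE

Orientations are given as a 3x3 rotation matrix whose columns are the frame's x, y, z axes.
In Python, from station import sensors, optics, robot gives the robot as it stands.
- The arm moves only by the shell command python3 -m inch 'ROWS' [OPENING] [FORCE]. ROWS is text: rows parted by semicolons, each of 4 numbers parted by spaces: the shift along the tool's x, y, z in mm, then the turn about the tool's z in rad. A call has 1 to 8 rows; each row shifts and turns the commanded pose from where the row before left it, along the tool's axes as they then stand; what a row does not reach is not made up. A row lasts 1/10 s, in which the tool goes at most 50 mm and 8.59 degrees, less where a joint would pass 70% of its speed; a pose out of reach is approached as far as the arm can. A call with a gripper value outside its range is refused whole. OPENING is the opening, from 0 (shut) to 1 (fully open), set as the call begins (- or left out, the last holds). The fingers move at their own pace and stop on an object; FORCE is the grip in N (left out, the last holds). Time passes only in rows, so rows that do not move let the fingers close. It gives the time, the measured TCP pose, the force, the opening and the grip force at its end, in the units of the state.
- sensors.sense(): the state, without advancing time (a new reading comes with each control period).
- optics.capture(name): name is "side" or "top"; returns the picture (384x512x3 uint8, red, green, blue); there is no depth.
- optics.camera_model(name): a dict with "fx", "fy", "cx", "cy" (pixels), "R" (3x3) and "t" (3): a world point X has camera coordinates R X + t. Camera axes: x right, y down, z forward; pixel columns grow to the right and rows downward; lengths in mm; the calibration is good to about 2 mm. A picture is of the moment at which its call begins. camera_model takes no time and is no camera call.
- robot.job_done(): hands the job in; it is judged then, once.
The state is a dict: "time_s": time; "q": joint angles; "joint_velocities": joint speeds; "joint_efforts": joint torques, N m; "tcp_pos": TCP position; "tcp_rot": TCP orientation; "ft_force": force on the tool from outside, world axes, zero at the start; "wrist_torque": the same for the moment, N m; "width": finger opening in mm; "grip_force": force on a finger pad.
Only numpy, scipy, OpenCV 4.12 (cv2) and the standard library are available. Lean on these libraries where they do the work, as an engineer would, in place of code of your own. Each camera call takes 0.05 s, during which the arm holds its last target. There are 200 camera calls.

## Working session

There is one attempt and no reset: what is moved stays moved. The work goes in short steps, Python scripts to look and compute and a shell command to move; the robot and the scene stay as the last step left them, time stands still between calls to the robot, and variables do not carry over. Pictures are saved under pics/ and viewed, at most 10 in all, crops included, and the job is handed in when it is done.

```bash
mkdir -p pics; ls; python3 - <<'E'
from station import sensors, optics, robot
import cv2
for n in("side","top"):
    cv2.imwrite(f"pics/{n}0.png",cv2.resize(optics.capture(n)[:,:,::-1],(800,600),interpolation=cv2.INTER_CUBIC))
    print(n,optics.camera_model(n))
s=sensors.sense();print(robot.tcp_to_grasp,s)
E
```

```text
pics
side {'fx': 427.81708849883427, 'fy': 427.81708849883427, 'cx': 248.57134247149776, 'cy': 194.8513233945649, 'R': array([[-0.95211018, -0.30503928, -0.02091033],
       [-0.18469303,  0.62828291, -0.75574405],
       [ 0.24366922, -0.71568961, -0.65453319]]), 't': array([546.22569032, 175.60765883, 810.30322109])}
top {'fx': 347.3648223889322, 'fy': 347.3648223889322, 'cx': 250.78973563122418, 'cy': 194.2792597711693, 'R': array([[-0.16812645, -0.98574857,  0.00576676],
       [-0.96395624,  0.16318024, -0.21014417],
       [ 0.20620829, -0.0408897 , -0.9776534 ]]), 't': array([ 64.84725787, 588.65297087, 751.02168104])}
53.900000000000006 {'time_s': 0.1, 'q': array([-1.31949216,  0.41793442, -0.01031685,  1.61412496,  0.00471479,
        1.11072779, -0.05300731]), 'joint_velocities': array([-0.00160123, -0.00178959, -0.00061811, -0.00055965, -0.00210729,
        0.00061115, -0.00018211]), 'joint_efforts': array([ 2.56474625e-03, -8.65818286e+01,  6.81125354e-01, -4.35635698e+01,
        1.92678109e-02,  4.82253759e-03, -2.91688627e-05]), 'tcp_pos': array([180.3269731 , 598.16491192, 303.30554434]), 'tcp_rot': array([[-9.57444027e-01,  2.88618912e-01, -2.44133179e-04],
       [ 2.88618999e-01,  9.57443347e-01, -1.14520539e-03],
       [-9.67842452e-05, -1.16693153e-03, -9.99999314e-01]]), 'ft_force': array([-0.34870835,  0.67804447,  0.50032752]), 'wrist_torque': array([ 0.01597674,  0.05347207, -0.01126828]), 'grip_force': 0.0, 'width': 85.57144363835472}
```

View pics/top0.png

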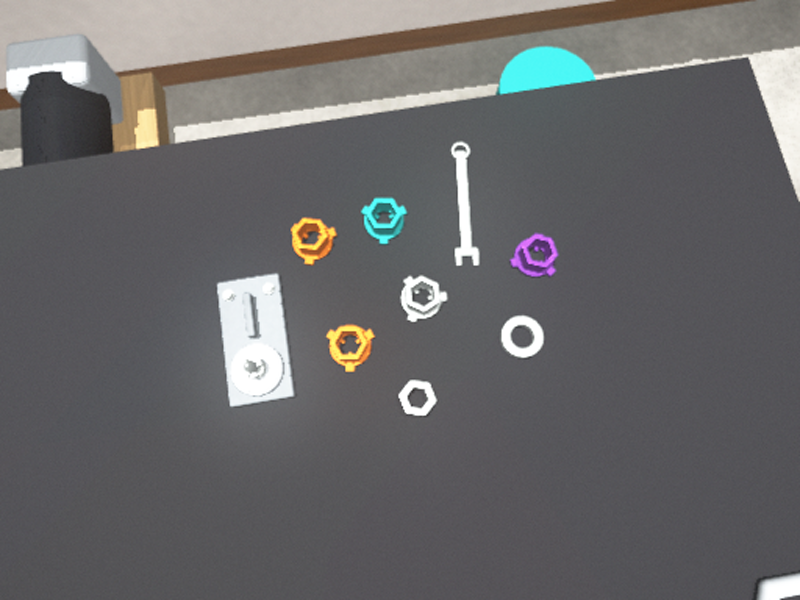

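View pics/side0.png

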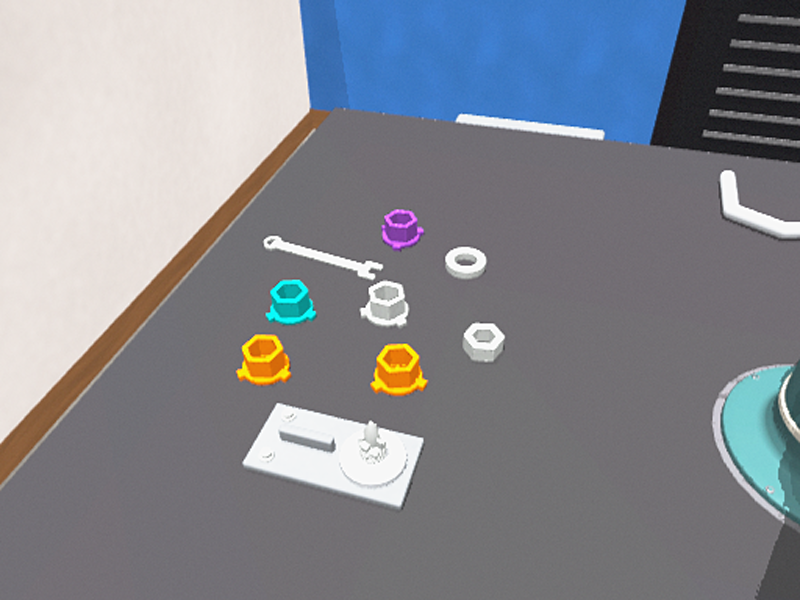

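Both views show the same layout. Possible mix-ups (top view pixels):
- Steel flanged nut (422,297): my choice, being steel with a hex, flange and tabs.
- Plain nut (417,398) and washer (522,337).
- Orange (313,240) and (350,346), turquoise (384,218), purple (535,256).

The mount's disc and stud are at (256,369), and its tail points up the picture toward (247,285).

```bash
python3 - <<'E'
from station import optics
import cv2,numpy as np
t=optics.capture("top")[:,:,::-1];s=optics.capture("side")[:,:,::-1]
f=lambda im,x,y,w,h,k:cv2.resize(im[y:y+h,x:x+w],(w*k,h*k),interpolation=cv2.INTER_CUBIC)
a=f(t,245,165,50,50,8);b=f(t,135,170,66,100,6)
a2=f(s,225,170,50,50,8)
c=f(t,245,165,50,50,8)
left=np.vstack([a[:300] if 0 else cv2.resize(a,(300,300)),cv2.resize(a2,(300,300))])
cv2.imwrite("pics/crop1.png",np.hstack([left,b]))
E
```

```text
(no output)
```

View pics/crop1.png

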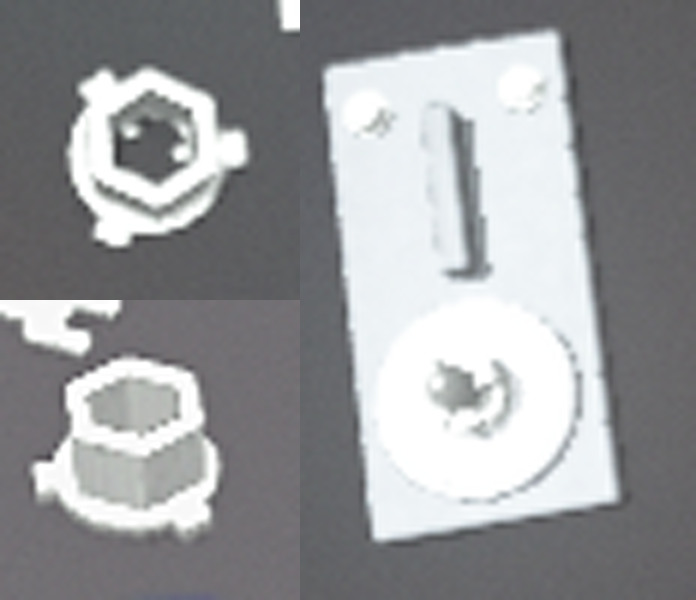

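The crop confirms the choice: steel hex with flange, tabs at crop (97,80), (240,149), (112,240), and hex top centre at (153,140). Mount plate corners are at (323,68), (558,30), (620,500), (374,541).

```bash
cat > h.py <<'E'
from station import sensors, optics
import numpy as np
def ray(n,uv,z):
    c=optics.camera_model(n);R,t=np.array(c["R"]),np.array(c["t"])
    d=R.T@np.array([(uv[0]-c["cx"])/c["fx"],(uv[1]-c["cy"])/c["fy"],1]);o=-R.T@t
    return (o+d*(z-o[2])/d[2])[:2]
def proj(n,X):
    c=optics.camera_model(n);p=c["R"]@np.array(X)+c["t"]
    return np.array([c["fx"]*p[0]/p[2]+c["cx"],c["fy"]*p[1]/p[2]+c["cy"]])
def cr(p,o,k,off=(0,0)): return [(p[i]-off[i]+.5)/k-.5+o[i] for i in(0,1)]
E
python3 - <<'E'
from h import *
np.set_printoptions(precision=1,suppress=True)
V=[ray("top",cr(p,(245,165),6),40) for p in [(150,70),(216,108),(215,182),(157,210),(92,172),(92,102)]]
c=np.mean(V,0);print("hex",c,[np.linalg.norm(v-c) for v in V],[np.degrees(np.arctan2(*(v-c)[::-1]))%60 for v in V])
T=[ray("top",cr(p,(245,165),6),5) for p in [(97,82),(238,149),(112,238)]]
ct=np.mean(T,0);print("tabs",ct,[np.linalg.norm(v-ct) for v in T],[np.degrees(np.arctan2(*(v-ct)[::-1])) for v in T])
S=[ray("side",cr(p,(225,170),6,(0,300)),40) for p in [(132,358),(198,385),(198,435),(138,452),(73,420),(73,385)]]
print("side hex",np.mean(S,0))
P=[ray("top",cr(p,(135,170),6,(300,0)),12) for p in [(323,68),(558,30),(620,500),(374,541)]]
P=np.array(P);print(P,[np.linalg.norm(P[i]-P[i-1]) for i in range(4)])
ax=(P[0]+P[1]-P[2]-P[3]);ax/=np.linalg.norm(ax);print("yaw",np.degrees(np.arctan2(ax[1],ax[0])),"stud",P.mean(0)-50*ax)
Q=[ray("side",(u*.64-.18,v*.64-.18),12) for u,v in [(279,405),(424,437),(403,504),(245,463)]];Q=np.array(Q)
ax=(Q[0]+Q[3]-Q[1]-Q[2]);ax/=np.linalg.norm(ax);print("side yaw",np.degrees(np.arctan2(ax[1],ax[0])),"stud",Q.mean(0)-50*ax)
print("tip proj",proj("top",[*(P.mean(0)-50*ax),82])*1.5625,proj("side",[*(Q.mean(0)-50*ax),82])*1.5625)
E
```

```text
hex [603.4 -84.5] [np.float64(29.365584573996323), np.float64(28.74220769200553), np.float64(29.820035212898734), np.float64(28.60474608104396), np.float64(28.13237073600143), np.float64(29.43314024176709)] [np.float64(52.540079191319435), np.float64(48.31390688437969), np.float64(45.31806682947925), np.float64(52.33511726115941), np.float64(47.98217916288337), np.float64(47.58031403608484)]
tabs [604.9 -84.9] [np.float64(38.62263730131012), np.float64(37.53937930621041), np.float64(38.41922404923245)] [np.float64(24.373338282376338), np.float64(-95.05803835074593), np.float64(146.05282320844395)]
side hex [602.8 -82.6]
[[682.6 235.1]
 [682.6 136.4]
 [485.1 136.2]
 [485.5 234.8]] [np.float64(197.04077287922053), np.float64(98.69946283618751), np.float64(197.4735903684177), np.float64(98.56263545831666)]
yaw 0.07363018286853336 stud [533.9 185.6]
side yaw 0.9641349705090742 stud [530.4 185.8]
tip proj [246.9 364.5] [373.1 422. ]
```

```bash
cat >> h.py <<'E'
def go(tx,ty,tz,yaw=None):
    "tool-frame shift to the world target; yaw = wanted tool-y angle deg (mod 180)"
    s=sensors.sense();R=s["tcp_rot"];p=s["tcp_pos"]
    ya=np.degrees(np.arctan2(R[1,1],R[0,1]))
    print("t",round(s["time_s"],2),"p",p.round(1),"yawy",ya.round(2),"tilt",R[:2,2].round(4),"w",round(s["width"],1),"F",s["ft_force"].round(1),"q7",s["q"][6].round(2))
    print("shift",(R.T@(np.array([tx,ty,tz])-p)).round(1), "turn rad",None if yaw is None else np.radians((ya-yaw+90)%180-90).round(3))
E
R='-36 -31 3 0;'; python3 -m inch '-36 -31 3 0;-36 -31 3 0;-36 -31 3 0;-36 -31 3 0;-36 -31 3 0;-36 -31 3 0;-36 -31 3 0;-36 -31 3 0'
python3 -c "
from h import *
go(604,-84,200,22)"
```

```text
time_s: 1.0
tcp_pos: [385.2, 276.0, 279.9]
tcp_rot: [[-0.957, 0.289, 0.0], [0.289, 0.957, 0.0], [-0.0, 0.0, -1.0]]
ft_force: [1.2, 0.7, -0.0]
width: 85.6
grip_force: 0.0
t 1.0 p [385.2 276.  279.9] yawy 73.23 tilt [0.0002 0.0003] w 85.6 F [ 1.2  0.7 -0. ] q7 0.63
shift [-313.4 -281.6   79.9] turn rad 0.894
```

```bash
python3 -m inch '-36 -33 5 0;-36 -33 5 0;-36 -33 5 0;-36 -33 5 0;-36 -33 5 0;-36 -33 5 0;-36 -33 5 0;-36 -33 5 0' >/dev/null
python3 -m inch '0 0 6 0.149;0 0 6 0.149;0 0 6 0.149;0 0 6 0.149;0 0 6 0.149;0 0 6 0.149' >/dev/null
python3 -c "
from h import *
go(604,-84,200,22)"
```

```text
t 2.4 p [584.1 -58.  203.6] yawy 21.66 tilt [-0.0001 -0.0001] w 85.5 F [ 0.6 -0.3 -0.9] q7 0.71
shift [-31.5   9.    3.6] turn rad -0.006
```

```bash
python3 -m inch '-31.5 9 3.6 0;0 0 40 0;0 0 35 0;0 0 0 0' >/dev/null
python3 - <<'E'
from h import *
import cv2
go(604,-84,84,22)
t=optics.capture("top")[:,:,::-1];s=optics.capture("side")[:,:,::-1]
f=lambda im,x,y,w,h,k:cv2.resize(im[y:y+h,x:x+w],(w*k,h*k),interpolation=cv2.INTER_CUBIC)
cv2.imwrite("pics/pre.png",np.hstack([f(t,230,150,80,100,5),f(s,210,140,80,100,5)]))
E
```

```text
t 2.8 p [602.2 -83.6 121.4] yawy 22.0 tilt [-0.0065  0.0002] w 85.3 F [-0.2 -0.1  0.4] q7 0.81
shift [-1.2  1.7 37.4] turn rad -0.0
```

View pics/pre.png

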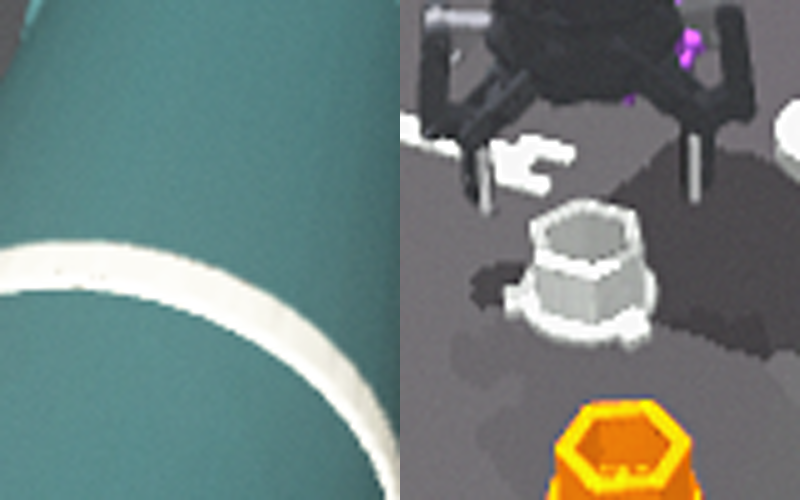

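Side view: the open fingers at (485,210) and (695,200) straddle the nut, whose hex top is centred near (587,236). The arm blocks the top view. Descending and gripping.

```bash
python3 -m inch '-1 1.5 20 0;0 0 17 0;0 0 0 0' >/dev/null
python3 -m inch '0 0 0 0;0 0 0 0;0 0 0 0;0 0 0 0;0 0 0 0;0 0 0 0' 0 70
python3 - <<'E'
from h import *
import cv2
go(604,-84,84,22)
s=optics.capture("side")[:,:,::-1]
f=lambda im,x,y,w,h,k:cv2.resize(im[y:y+h,x:x+w],(w*k,h*k),interpolation=cv2.INTER_CUBIC)
cv2.imwrite("pics/grip.png",f(s,210,140,80,75,8))
E
```

```text
time_s: 3.8
tcp_pos: [606.5, -84.4, 89.8]
tcp_rot: [[-0.375, 0.927, 0.002], [0.927, 0.375, 0.0], [-0.001, 0.001, -1.0]]
ft_force: [-5.0, -0.4, 14.1]
width: 48.7
grip_force: 71.5
t 3.8 p [606.5 -84.4  89.8] yawy 22.01 tilt [0.0015 0.0001] w 48.7 F [-5.  -0.4 14.1] q7 0.84
shift [ 1.3 -2.2  5.8] turn rad 0.0
```

View pics/grip.png

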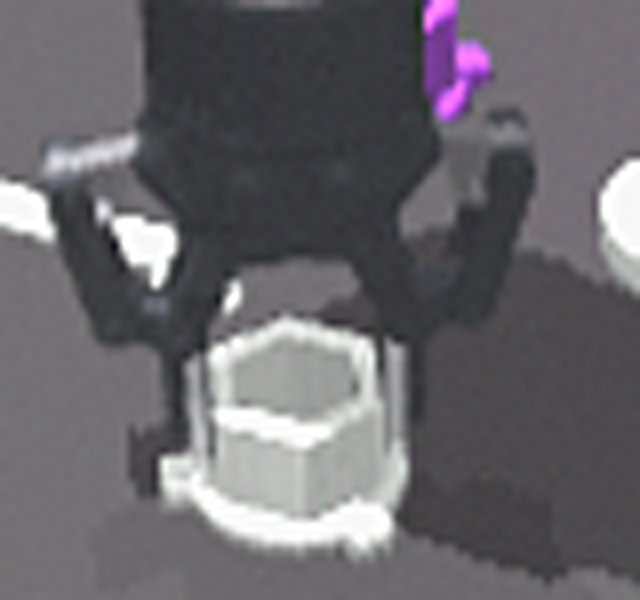

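The nut is held by the two flats (hex top centre about (295,380) in the crop), with its tab at the left finger as expected (165,475). Next I lift and carry it.

```bash
python3 -m inch '0 0 -20 0;0 0 -40 0;0 0 -45 0;46 5 0 0;46 5 0 0;46 5 0 0;46 5 0 0;46 5 0 0' >/dev/null
python3 -m inch '44 5 0 0;0 0 0 0.145;0 0 0 0.145;0 0 0 0.145;0 0 0 0.145;0 0 0 0.145;0 0 0 0.145;0 0 0 0.142' >/dev/null;python3 -m inch '0 0 0 0;0 0 0 0' >/dev/null
python3 - <<'E'
from h import *
print("nut on grasp, side:",ray("side",(210+295.5/8-.5,140+380/8-.5),40))
go(532,185.7,190,-36)
import cv2
s=optics.capture("side")[:,:,::-1];t=optics.capture("top")[:,:,::-1]
f=lambda im,x,y,w,h,k:cv2.resize(im[y:y+h,x:x+w],(w*k,h*k),interpolation=cv2.INTER_CUBIC)
cv2.imwrite("pics/above.png",f(s,190,205,95,100,6))
E
```

```text
nut on grasp, side: [604.48277335 -82.6264444 ]
t 5.65 p [531.  181.2 193.4] yawy -35.71 tilt [-0.0001 -0.0001] w 48.8 F [-0.2  0.3 -4.3] q7 -0.58
shift [ 4.3 -1.8  3.4] turn rad 0.005
```

View pics/above.png

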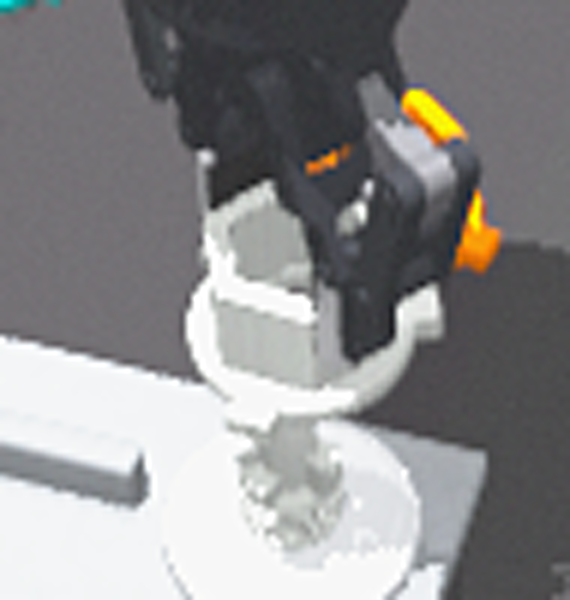

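```bash
python3 - <<'E'
from h import *
np.set_printoptions(precision=1,suppress=True)
c6=lambda p:(proj("side",p)-[190,205]+.5)*6-.5
s=sensors.sense();R=s["tcp_rot"];p=s["tcp_pos"]
for off in(0,2):
  n=p+R[:,0]*off; z=p[2]-89.8
  for zz,r in((z,33),(z+8,33)):
    E=np.array([c6([n[0]+r*np.cos(a),n[1]+r*np.sin(a),zz]) for a in np.linspace(0,6.28,73)])
    print("off",off,"flange z",zz.round(1),"x",E[:,0].min(),E[:,0].max(),"y",E[:,1].min(),E[:,1].max())
  H=np.array([c6([n[0]+28.87*np.cos(a),n[1]+28.87*np.sin(a),z+40]) for a in np.radians(np.arange(0,360,60)-6)]);print("hex",H.tolist())
for x,y in((532,185.7),(532,188),(530,186)):
  for zz,r in((20,35),(15,42),(54,16)):
    E=np.array([c6([x+r*np.cos(a),y+r*np.sin(a),zz]) for a in np.linspace(0,6.28,73)])
    print("stud",x,y,zz,r,"x",E[:,0].min(),E[:,0].max(),"y",E[:,1].min(),E[:,1].max())
  print(" corners",c6([x-50,y+50,12]),c6([x-50,y-50,12]),c6([x,y,54]))
E
```

```text
off 0 flange z 103.6 x 181.58753399052506 409.77997550807345 y 247.17783044771426 422.9710663714967
off 0 flange z 111.6 x 179.77940046753537 409.5937579910757 y 228.91047709318053 404.7193044523518
hex [[197.89152631399827, 208.82824045887435], [204.50861149489094, 285.4526669834738], [300.1875024633299, 316.5972953046729], [385.6726708739065, 268.02437382285115], [373.6827911201904, 192.27994661041112], [281.54184287913694, 164.12640302691636]]
off 2 flange z 103.6 x 175.81181724765185 404.26534833092796 y 250.21832546812186 426.4377744345155
off 2 flange z 111.6 x 173.96042177482934 404.0395955559686 y 231.95085882163482 408.1890480016034
hex [[192.0039136658022, 211.99827145856887], [198.44712282410956, 288.8163123695666], [294.1668793068408, 320.04469824294097], [379.8654037221795, 271.35007568274773], [368.03452117010147, 195.4151377819701], [275.8541909189671, 167.1891716832738]]
stud 532 185.7 20 35 x 184.63225961479247 410.920437357831 y 429.73092318960744 616.5643015207952
stud 532 185.7 15 42 x 163.10583400436354 433.616189126387 y 422.205599345299 646.3707758674834
stud 532 185.7 54 16 x 240.60792541585727 346.9897994165433 y 409.0966642823628 494.741281359356
 corners [405.7 712.5] [496.4 449.4] [293.8 451.2]
stud 532 188 20 35 x 182.00567428586288 408.76090415551334 y 435.24311739865743 622.8580481492655
stud 532 188 15 42 x 160.44512331740145 431.5116706395405 y 427.6458324168261 652.7452927769089
stud 532 188 54 16 x 238.0261192158627 344.63694966052736 y 414.8232739581124 500.8362446914749
 corners [403.4 719.1] [494.5 455. ] [291.3 457.2]
stud 530 186 20 35 x 190.35226410417278 416.85021676275505 y 431.89613036684113 619.0496387533159
stud 530 186 15 42 x 168.78411640093577 439.54428438561695 y 424.3420682691209 648.8899964898333
stud 530 186 54 16 x 246.54186607350618 353.016869891525 y 411.3445316246889 497.13986793595905
 corners [412.  715.1] [502.2 451.6] [299.8 453.6]
```

The tab faces the camera at (250,418) and the second is at right (425,310), matching −36°. The nut hangs just above the stud, which is at (293,490). I'll centre it, lower to just above the tip and look with an overlay.

```bash
python3 -m inch '4.3 -1.8 8 0.005;0 0 0 0;0 0 0 0' >/dev/null
python3 - <<'E'
from h import *
import cv2
go(532,185.7,183,-36)
s=optics.capture("side")[:,:,::-1];cv2.imwrite("s1.png",s);cv2.imwrite("t1.png",optics.capture("top")[:,:,::-1])
a=s[215:300,190:280];im=cv2.resize(a,None,fx=7,fy=7,interpolation=cv2.INTER_CUBIC)
c7=lambda p:((proj("side",p)-[190,215]+.5)*7-.5).astype(int).tolist()
st=sensors.sense();n=st["tcp_pos"];z=n[2]-89.8
for a in np.arange(0,360,6):
  a=np.radians(a);cv2.circle(im,c7([n[0]+33*np.cos(a),n[1]+33*np.sin(a),z]),1,(0,0,255),-1)
  cv2.circle(im,c7([532+16*np.cos(a),185.7+16*np.sin(a),54]),1,(255,0,0),-1)
for a in np.radians(np.arange(0,360,60)-6): cv2.circle(im,c7([n[0]+28.87*np.cos(a),n[1]+28.87*np.sin(a),z+40]),2,(0,0,255),-1)
for q in((-50,50),(-50,-50)): cv2.circle(im,c7([532+q[0],185.7+q[1],12]),2,(255,0,0),-1)
cv2.imwrite("pics/ov.png",im)
E
```

```text
t 6.05 p [532.2 185.6 185. ] yawy -36.22 tilt [-0.0005 -0.0004] w 49.0 F [-0.  -0.3 -4.5] q7 -0.58
shift [ 0.  -0.2  2. ] turn rad -0.004
```

View pics/ov.png

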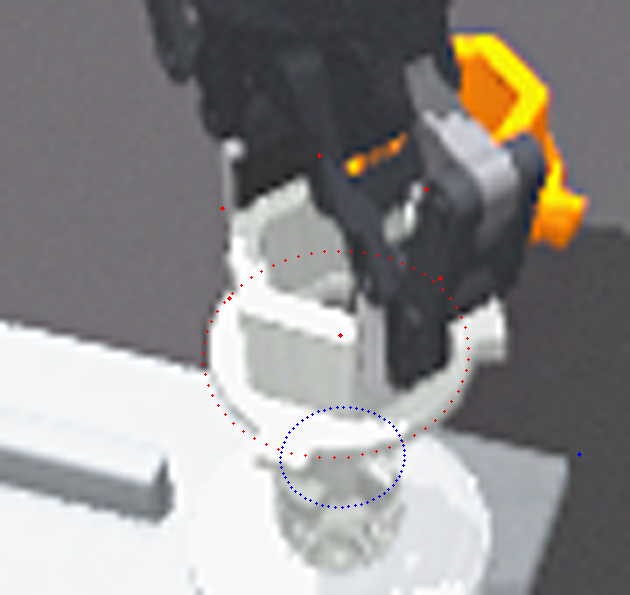

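The overlay shows the nut within about 2–3 mm of the stud axis (flange left edge 208 against 204 predicted, front hex vertex (355,343) against (340,335)). That is inside the taper's capture, so I lower gently while watching the forces.

```bash
python3 -m inch '0 0 9 0;0 0 5 0;0 0 0 0' |sed -n 1,4p; python3 -m inch '0 0 5 0;0 0 5 0;0 0 0 0' |sed -n 1,4p
```

```text
time_s: 6.45
tcp_pos: [531.8, 185.4, 170.3]
tcp_rot: [[0.592, 0.806, -0.001], [0.806, -0.592, -0.001], [-0.001, -0.001, -1.0]]
ft_force: [-0.7, -0.8, -4.5]
time_s: 6.75
tcp_pos: [532.0, 185.5, 160.6]
tcp_rot: [[0.592, 0.806, -0.001], [0.806, -0.592, -0.001], [-0.001, -0.0, -1.0]]
ft_force: [0.5, -1.1, -4.1]
```

```bash
python3 -m inch '0 0 4 0;0 0 4 0;0 0 0 0' |sed -n '1,2p;4p'; python3 -m inch '0 0 3 0;0 0 2 0;0 0 0 0' |sed -n '1,2p;4p'
```

```text
time_s: 7.05
tcp_pos: [532.4, 185.3, 152.9]
ft_force: [3.6, -1.8, -6.5]
time_s: 7.35
tcp_pos: [532.7, 185.5, 148.3]
ft_force: [5.9, -1.4, -7.5]
```

```bash
python3 -m inch '1 1.3 0 0;0 0 0 0' |sed -n '1,2p;4p'; python3 -m inch '0 0 3 0;0 0 2 0;0 0 0 0' |sed -n '1,2p;4p'
```

```text
time_s: 7.55
tcp_pos: [533.7, 185.8, 148.1]
ft_force: [-0.2, 0.0, -4.5]
time_s: 7.85
tcp_pos: [533.8, 185.8, 143.7]
ft_force: [-5.8, 0.3, 11.9]
```

Contact came at underside ≈ 53.9 mm, so the nut is on the steps. I ease to roughly its weight, let it rest, then back it off.

```bash
python3 -m inch '-0.3 -0.4 -1 0;0 0 0 0;0 0 0 0;0 0 0 0;0 0 0 0;0 0 0 0;0 0 0 0' |sed -n '1,2p;4p'; python3 -m inch '0 0 0 -0.1;0 0 0 -0.1;0 0 0 -0.1;0 0 0 0' |sed -n '1,4p'
```

```text
time_s: 8.55
tcp_pos: [533.3, 185.7, 144.2]
ft_force: [1.0, 1.5, -5.6]
time_s: 8.95
tcp_pos: [533.4, 185.3, 144.4]
tcp_rot: [[0.325, 0.946, -0.0], [0.946, -0.325, 0.0], [0.0, -0.0, -1.0]]
ft_force: [0.5, 0.6, -5.7]
```

```bash
python3 -m inch '0 0 0 0.1;0 0 0 0.1;0 0 0.8 0;0 0 0 0;0 0 0 0;0 0 0 0;0 0 0 0;0 0 0 0' |sed -n '1,4p'
```

```text
time_s: 9.75
tcp_pos: [533.4, 185.6, 143.7]
tcp_rot: [[0.508, 0.861, 0.0], [0.861, -0.508, 0.0], [0.0, -0.0, -1.0]]
ft_force: [-3.4, 0.2, 5.4]
```

```bash
python3 -m inch '0 0 0 0;0 0 0 0;0 0 0 0;0 0 0 -0.1;0 0 0 -0.1;0 0 0 -0.1;0 0 0 -0.1;0 0 0 0' |sed -n '1,4p';python3 -m inch '0 0 0.5 -0.1;0 0 0.5 -0.03;0 0 1 0;0 0 1 0;0 0 0 0' |sed -n '1,4p'
```

```text
time_s: 10.55
tcp_pos: [533.4, 185.4, 143.4]
tcp_rot: [[0.131, 0.991, 0.0], [0.991, -0.131, 0.0], [0.0, 0.0, -1.0]]
ft_force: [-0.2, 0.1, -4.6]
time_s: 11.05
tcp_pos: [533.3, 185.6, 140.3]
tcp_rot: [[0.005, 1.0, -0.0], [1.0, -0.005, -0.0], [-0.0, -0.0, -1.0]]
ft_force: [0.9, -0.4, -5.1]
```

The thread has dropped in: TCP is below the step height with no upward force. I follow it down to underside 46 (TCP ≈ 135.8).

```bash
python3 -m inch '0 0 2 0;0 0 1.5 0;0 0 1 0;0 0 0.8 0;0 0 0 0;0 0 0 0' |sed -n '1,4p'
```

```text
time_s: 11.65
tcp_pos: [533.4, 185.6, 135.7]
tcp_rot: [[0.003, 1.0, -0.0], [1.0, -0.003, 0.0], [0.0, -0.0, -1.0]]
ft_force: [-4.1, -0.1, 8.9]
```

```bash
python3 -m inch '0 0 0 0;0 0 0 0;0 0 0 0;0 0 0 0;0 0 0 0;0 0 0 0' 1 |sed -n '1,6p'; python3 -m inch '0 0 -20 0;0 0 -35 0;0 0 -40 0;0 0 -40 0;0 -40 0 0;0 -40 0 0;0 -40 0 0;0 0 0 0' |sed -n '1,4p'
python3 - <<'E'
from h import *
import cv2
s=optics.capture("side")[:,:,::-1];t=optics.capture("top")[:,:,::-1]
f=lambda im,x,y,w,h,k:cv2.resize(im[y:y+h,x:x+w],(w*k,h*k),interpolation=cv2.INTER_CUBIC)
cv2.imwrite("pics/end.png",np.hstack([f(s,150,215,130,115,4)[:400],cv2.resize(t[160:280,120:200],(267,400))]))
E
```

```text
time_s: 12.25
tcp_pos: [533.4, 185.6, 135.2]
tcp_rot: [[0.003, 1.0, 0.0], [1.0, -0.003, -0.0], [-0.0, 0.0, -1.0]]
ft_force: [-0.1, 0.3, -0.4]
width: 85.3
grip_force: 0.0
time_s: 13.05
tcp_pos: [409.6, 186.1, 269.9]
tcp_rot: [[0.001, 1.0, -0.003], [1.0, -0.001, 0.002], [0.002, -0.003, -1.0]]
ft_force: [0.3, -0.3, -0.3]
```

View pics/end.png

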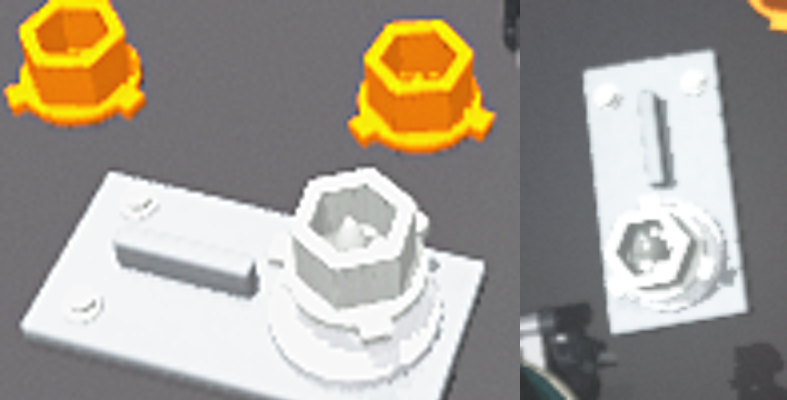

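The nut sits level on the stud: hex top is at (355,215) with the pilot visible inside, and one tab points along the tail at (275,255). The gripper is clear and the other items look untouched.

```bash
python3 -m inch '0 0 0 0;0 0 0 0' >/dev/null; python3 -c "
from station import robot
print(robot.job_done())"
```

```text
the job is handed in; nothing more can be done
None
```

The job is handed in at about 13 s: the flange nut rested on the steps, was backed off anticlockwise until the thread dropped in, and was released fully seated (underside about 46 mm), with the plain hex nut never approached.

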